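# Find the wobbling bottle stopper by feel and replace it

## Task

One of the three stoppered bottles in the wire rack has been closed with a stopper a size too small, which looks just like the others. Gently wiggle the stoppers from side to side where they sit to feel which one has play, take that one out and put it into the steel tray, and then close its bottle with the spare stopper from the white rest, pushed fully home. Do not pull the two stoppers that fit, do not strain the bottle necks (sideways no more than about 1.5 kg, pressing the spare home no more than about 2.5 kg), and leave the other things on the bench where they are.

Things in the scene. Friction and masses are not known exactly. Their poses are not given: they have to be found in the camera images.
- rack: wire bottle rack, 86 x 272 mm, fixed to the bench, with three upright white reagent bottles 67 mm across fixed in it, 84 mm apart in a row along its y axis; origin on the bench under the middle bottle; z up. The rack's wires reach 60 mm, the bottles' rims 104 mm above the bench. It stands across the robot's view, turned at most 0.25 rad
- neck_1 (a point): centre of the mouth of the +y end (left) bottle, at its rim, 104 mm above the bench; the neck is upright, 33 mm across outside, its bore 21.2 mm across at the rim, tapering to 17.2 mm at 28 mm depth
- neck_2 (a point): centre of the mouth of the middle bottle, at its rim, 104 mm above the bench; the neck is upright, 33 mm across outside, its bore 21.2 mm across at the rim, tapering to 17.2 mm at 28 mm depth
- neck_3 (a point): centre of the mouth of the -y end (right) bottle, at its rim, 104 mm above the bench; the neck is upright, 33 mm across outside, its bore 21.2 mm across at the rim, tapering to 17.2 mm at 28 mm depth
- stopper_1 (a point): grey plastic stopper, 56 mm high, 30 g: ribbed round grip 22 mm across, 28 mm high, on a flange 30 mm across, 3 mm thick, over a tapered plug 25 mm long; point: centre of the grip, 14 mm above the flange's top, 42 mm above the foot; z up its axis. Starts in a bottle neck, flange on the rim; lifts straight out. Of 1, 2, 3 two fit (about 0.3 mm play each way); one plug is too thin (about 2.5 mm each way); alike outside, necks vary
- stopper_2 (a point): grey plastic stopper, 56 mm high, 30 g: ribbed round grip 22 mm across, 28 mm high, on a flange 30 mm across, 3 mm thick, over a tapered plug 25 mm long; point: centre of the grip, 14 mm above the flange's top, 42 mm above the foot; z up its axis. Starts in a bottle neck, flange on the rim; lifts straight out. Of 1, 2, 3 two fit (about 0.3 mm play each way); one plug is too thin (about 2.5 mm each way); alike outside, necks vary
- stopper_3 (a point): grey plastic stopper, 56 mm high, 30 g: ribbed round grip 22 mm across, 28 mm high, on a flange 30 mm across, 3 mm thick, over a tapered plug 25 mm long; point: centre of the grip, 14 mm above the flange's top, 42 mm above the foot; z up its axis. Starts in a bottle neck, flange on the rim; lifts straight out. Of 1, 2, 3 two fit (about 0.3 mm play each way); one plug is too thin (about 2.5 mm each way); alike outside, necks vary
- spare_grip (a point): grey plastic stopper, 56 mm high, 30 g: ribbed round grip 22 mm across, 28 mm high, on a flange 30 mm across, 3 mm thick, over a tapered plug 25 mm long; point: centre of the grip, 14 mm above the flange's top, 42 mm above the foot; z up its axis. The spare, of the right size: plug 20.6 mm across under the flange, 16 mm at the foot. Starts upright in the rest's hole, flange on the rest's top; lifts straight out
- rest: stopper rest, a white plastic block 66 x 66 x 36 mm with one hole in the middle of its top, fixed; origin under its centre
- tray_floor (a point): centre of the inner floor (2.5 mm above the bench) of a shallow rectangular steel tray, fixed, 134 mm along this point's x and 104 mm along its y outside, 124 x 94 mm inside, walls 22 mm high
- lab_timer: a bystander: white lab timer, 66 x 64 x 28 mm, loose, in front of the rack
- wax_pencil: a bystander: red wax pencil, 150 mm long, 8 mm thick, lying loose in front of the rack
- pipette_bulb: a bystander: red rubber pipette bulb, 90 x 49 x 49 mm, lying loose, beyond the rack's left end
Things that resemble listed ones, but are neither listed nor needed, are in the scene too. What is shaped like the part that bears stopper_3 but red or yellow is not meant.

How it is judged (in metres and radians):
On the way, in this order (a step that is already met when the one before it is completed fails the run):
1. the loose stopper is wiggled in its neck: shifted at least 1 mm by the fingers while still seated (distance of loose_stopper from where it was at the start of the episode above 0.001 m and contact force between the fingers and loose_stopper above 0.5 N and z of loose_stopper in the frame of rack below 0.083 m), for 0.05 s.
2. the loose stopper lies or stands in the steel tray, let go (x of loose_stopper in the frame of tray_floor between -0.062 and 0.062 m and y of loose_stopper in the frame of tray_floor between -0.047 and 0.047 m and z of loose_stopper in the frame of tray_floor below 0.025 m and contact force between the fingers and loose_stopper below 0.1 N), for 0.2 s.
3. the spare stopper is fully home in the emptied neck (((horizontal distance between spare and neck_1 below 0.004 m and z of spare in the frame of rack below 0.0815 m) or (horizontal distance between spare and neck_2 below 0.004 m and z of spare in the frame of rack below 0.0815 m) or (horizontal distance between spare and neck_3 below 0.004 m and z of spare in the frame of rack below 0.0815 m))), for 0.1 s.
At the end, for the whole second after the job is handed in: the loose stopper is at rest in the steel tray (lying or standing), the spare is let go and upright in the emptied neck (within 4 mm of its axis, its flange within 2.5 mm of the rim, within 0.1 rad of upright), and the two fitting stoppers sit in their necks (within 6 mm and 0.12 rad) (all of step 2 and ((horizontal distance between spare and neck_1 below 0.004 m and z of spare in the frame of rack below 0.0815 m) or (horizontal distance between spare and neck_2 below 0.004 m and z of spare in the frame of rack below 0.0815 m) or (horizontal distance between spare and neck_3 below 0.004 m and z of spare in the frame of rack below 0.0815 m)) and angle between spare's own z axis and vertical below 0.1 rad and contact force between the fingers and spare below 0.1 N and distance of each of fitting_stopper, other_fitting_stopper from where it was at the start of the episode below 0.006 m and angle between each of fitting_stopper, other_fitting_stopper's own z axis and vertical below 0.12 rad and linear speed of each of loose_stopper, spare below 0.02 m/s); the robot touches nothing.
It fails at once if a stopper that fits is pulled up by more than 6 mm (z of any of fitting_stopper, other_fitting_stopper in the frame of rack above 0.085 m).
It fails at once if a stopper is forced against a bottle neck, with more than 20 N for one that fits or 30 N for the loose one and the spare (contact force between any of fitting_stopper, other_fitting_stopper and rack above 20 N or contact force between any of loose_stopper, spare and rack above 30 N).
It fails at once if the robot strikes the rack or a bottle with more than 30 N (contact force between the arm and rack above 30 N).
It fails at once if a bystander is moved by more than 30 mm (distance of any of lab_timer, wax_pencil, pipette_bulb from where it was at the start of the episode above 0.03 m).
It also fails if it takes over 72 s, if anything falls off the work surface, if the arm or the gripper's body presses on something with over 40 N, if the wrist force passes 120 N, or if a joint passes its speed limit or range.

## Robot

A 7-joint arm with a two-finger parallel gripper is mounted at the origin on a cart in front of the work surface, level with it; the furniture and walls round the work are solid. World frame = base frame: x ahead of the robot, y to its left, z up, the work surface at z = 0. Lengths are in m, angles in degrees, forces in N, time in s.
With the tool pointing down it reaches from about 0.4 to 0.925 m from the base axis. Payload 4.1 kg.
Tool frame: the origin (TCP) lies on the centre line of the jaws, within the pads' length; the fingertips stand 11 mm ahead of it and the grasp point (between the pads) lies 8 mm behind it; z points along the fingers, y is the line along which they close (so a half turn about z gives the same grasp; the last joint's range is limited). The gripper opens to 85 mm and grips with 20 to 120 N. Pads are 22 mm wide; open, the fingers measure 114 mm over their backs; the gripper's body (76 mm by 85 mm) begins 54 mm behind the grasp point. The pads swing forward as they close: fully open they stand 13 mm farther back than shut.
Start: joints at [-76.891, 22.827, 2.584, 88.041, -1.071, 69.15, -2.905], TCP at [0.209, 0.615, 0.242] pointing down, gripper open.
Joint ranges: [-161.44, 161.44], [-28.35, 127.94], [-78.24, 83.42], [0, 140.83], [-78.03, 258.03], [13.02, 114.36], [-168.23, 168.23]. Speed limits (degrees/s): [147.25, 147.25, 180, 180, 180, 180, 180].

## Interface

Orientations are given as [roll, pitch, yaw] about the fixed x, y, z axes, in that order (R = Rz(yaw) Ry(pitch) Rx(roll)).
In Python, from rig import bot, optics gives the robot as it stands.
- The arm moves only by the tool apply_moves, never from a script. Its argument "commands" is text: rows parted by semicolons, each of 7 numbers parted by spaces: the shift along the tool's x, y, z in cm, then the turn, a rotation vector about the tool's x, y, z in rad, then the closure in counts, from 0 (fully open) to 255 (shut). A call has 1 to 5 rows; each row is the pose to reach, as a shift and turn from the pose commanded when the call began, along the tool's axes at that moment; what a row does not reach only later rows make up. A row lasts 1/12 s, in which the tool goes at most 41.7 mm and 7.16 degrees, less where a joint would pass 70% of its speed; a pose out of reach is approached as far as the arm can. A call with a gripper value outside its range is refused whole. The fingers move at their own pace and stop on an object; "grip_force" is the grip in N (left out, the last holds). Time passes only in rows, so rows that repeat a pose let the fingers close. It gives the time, the measured TCP pose, the force, the opening and the grip force at its end, in the units of the state.
- bot.sense(): the state, without advancing time (a new reading comes with each control period).
- optics.capture(name): name is "side" or "top" or "wrist"; returns a dict with "image" (384x512x3 uint8, blue, green, red), "fx", "fy", "cx", "cy" (pixels), "dist" ([k1, k2, p1, p2, k3] as OpenCV has them; the pictures are not rectified), "rvec" (rotation vector, rad) and "tvec" (3), from world to camera coordinates, as OpenCV has them; the wrist camera has in their place "T_tool_cam" (4x4, takes a point from camera to tool coordinates, whose origin is the TCP and whose axes are the flange's). Camera axes: x right, y down, z forward; pixel columns grow to the right and rows downward; lengths in m; the calibration is good to about 2 mm. A picture is of the moment at which its call begins: read the wrist's pose just before it. There is no depth.
- bot.finish_job(): hands the job in; it is judged then, once.
Trained networks look in the newest picture that a camera, given by its name, has taken for a name from the list of things; names that differ only in an ending like _2 or _b are one class to them, and where a whole thing is asked for, a point or a joint stands for the part that bears it (a point fixed in the world has none). Each returns a list of dicts, best first, with "confidence" (0 to 1); they miss things now and then, are a little off and sometimes report something else, mostly with a low value. They report only what shows in the picture. A call takes as long as a camera call. They do not tell look-alikes from the thing itself.
- optics.recognise(camera, name): "xy" ([column, row] in pixels, amid what is visible of it).
- optics.spot_point(camera, name): "xy" ([column, row] in pixels: a listed point, or the origin of a listed thing).
The state is a dict: "t": time; "q": joint angles; "qvel": joint speeds; "effort": joint torques, N m; "tcp_pos": TCP position; "ee_rot": TCP orientation; "force": force on the tool from outside, world axes, zero at the start; "ft_torque": the same for the moment, N m; "grip_width": finger opening in m; "finger_force": force on a finger pad.
Only numpy, scipy, OpenCV 4.12 (cv2) and the standard library are available. Lean on these libraries where they do the work, as an engineer would, in place of code of your own. Each camera call takes 0.05 s, during which the arm holds its last target. There are 200 camera calls.

## Working session

There is one attempt and no reset: what is moved stays moved. The work goes in short steps, Python scripts to look and compute and a tool call to move; the robot and the scene stay as the last step left them, time stands still between calls to the robot, and variables do not carry over. Pictures are saved under pics/ and viewed, at most 10 in all, crops included, and the job is handed in when it is done.

Besides the shell and the picture viewer there is one more tool, called after ">>>" as name(argument=value, ...) on one line, values as JSON. apply_moves: Moves the arm, as the interface text tells. Its arguments: {"type":"object","properties":{"commands":{"type":"string"},"grip_force":{"type":"number"}},"required":["commands"]}

```bash
ls; mkdir -p pics; cat > h.py <<'E'
import numpy as np, cv2
from scipy.spatial.transform import Rotation as R
from rig import bot, optics
def cam(name):
    s=bot.sense(); c=optics.capture(name)
    K=np.array([[c['fx'],0,c['cx']],[0,c['fy'],c['cy']],[0,0,1.]]); d=np.array(c['dist'],float)
    if name=='wrist':
        T=np.eye(4);T[:3,:3]=R.from_euler('xyz',s['ee_rot'],degrees=True).as_matrix();T[:3,3]=s['tcp_pos']
        W=T@np.array(c['T_tool_cam'])
    else:
        M=np.eye(4);M[:3,:3]=cv2.Rodrigues(np.array(c['rvec'],float))[0];M[:3,3]=np.ravel(c['tvec']);W=np.linalg.inv(M)
    return dict(K=K,d=d,W=W,img=c['image'],name=name)
def ray(c,xy):
    p=cv2.undistortPoints(np.array([[xy]],float),c['K'],c['d']).ravel()
    v=c['W'][:3,:3]@np.array([p[0],p[1],1]);return c['W'][:3,3],v
def atz(c,xy,z):
    o,v=ray(c,xy);return o+v*(z-o[2])/v[2]
def proj(c,X):
    M=np.linalg.inv(c['W']);return cv2.projectPoints(np.array([X],float),cv2.Rodrigues(M[:3,:3])[0],M[:3,3],c['K'],c['d'])[0].ravel()
def tri(obs):
    A=np.zeros((3,3));b=np.zeros(3)
    for c,xy in obs:
        o,v=ray(c,xy);v=v/np.linalg.norm(v);P=np.eye(3)-np.outer(v,v);A+=P;b+=P@o
    return np.linalg.solve(A,b)
def shift(dw):
    s=bot.sense();return R.from_euler('xyz',s['ee_rot'],degrees=True).as_matrix().T@np.array(dw)*100
E
python3 - <<'E'
from h import *
np.set_printoptions(precision=3,suppress=True)
print(bot.sense())
Z=dict(stopper_1=.121,spare_grip=.053,rest=0,tray_floor=.0025,neck_2=.104,rack=0,lab_timer=0,wax_pencil=0,pipette_bulb=0)
for n in('top','side'):
    c=cam(n);cv2.imwrite(f'pics/{n}.png',c['img']);print(n,c['W'][:3,3])
    for k,z in Z.items():
        for r in optics.spot_point(n,k)[:6]:print(k,np.array(r['xy']),round(r['confidence'],2),atz(c,r['xy'],z))
E
```

```text
pics
{'t': 0.0, 'q': array([-76.891,  22.871,   2.58 ,  88.116,  -1.071,  69.151,  -2.903]), 'qvel': array([ 0.027,  0.025,  0.029,  0.073,  0.023, -0.054,  0.035]), 'effort': array([ -0.   , -47.514,   1.365, -25.422,   0.012,   0.01 ,  -0.   ]), 'tcp_pos': array([0.209, 0.615, 0.241]), 'ee_rot': array([-179.886,    0.008,  161.227]), 'force': array([ 0.513, -0.22 , -0.258]), 'ft_torque': array([ 0.023, -0.005,  0.029]), 'finger_force': 0.0, 'grip_width': 0.08512372188998155}
top [0.314 0.01  1.269]
stopper_1 [245.  149.1] 0.62 [0.697 0.067 0.121]
stopper_1 [266.4 171.6] 0.52 [ 0.617 -0.005  0.121]
stopper_1 [287.8 171.8] 0.46 [ 0.616 -0.077  0.121]
stopper_1 [239.4 173.4] 0.44 [0.612 0.086 0.121]
stopper_1 [343.  225.7] 0.23 [ 0.433 -0.251  0.121]
spare_grip [341.6 225. ] 0.58 [ 0.443 -0.262  0.053]
rest [343.9 229.3] 0.58 [ 0.433 -0.281  0.   ]
tray_floor [177.3 208.7] 0.87 [0.513 0.319 0.002]
neck_2 [291.1 177.1] 0.98 [ 0.602 -0.089  0.104]
neck_2 [241.1 176.9] 0.74 [0.604 0.081 0.104]
neck_2 [266.5 177.7] 0.63 [ 0.6   -0.005  0.104]
rack [267.5 180.5] 0.62 [ 0.615 -0.01   0.   ]
[... 280 characters left out ...]
stopper_1 [192.4 232.3] 0.5 [0.582 0.292 0.121]
stopper_1 [221.4 184.1] 0.42 [0.616 0.068 0.121]
stopper_1 [246.1 161. ] 0.4 [ 0.608 -0.08   0.121]
tray_floor [214.2 287.7] 0.89 [0.515 0.326 0.002]
neck_2 [247.4 162.4] 0.96 [ 0.614 -0.103  0.104]
neck_2 [235.4 178. ] 0.79 [ 0.608 -0.003  0.104]
neck_2 [217.7 189.2] 0.68 [0.627 0.071 0.104]
rack [232.5 208.6] 0.66 [0.619 0.001 0.   ]
lab_timer [234.8 207.9] 0.51 [ 0.614 -0.005  0.   ]
lab_timer [292.2 235. ] 0.47 [0.414 0.059 0.   ]
wax_pencil [221.2 187.1] 0.59 [ 0.705 -0.099  0.   ]
pipette_bulb [143.9 274.3] 0.73 [0.697 0.347 0.   ]
pipette_bulb [235.  175.6] 0.43 [ 0.695 -0.183  0.   ]
pipette_bulb [218.2 186.2] 0.3 [ 0.716 -0.1    0.   ]
```

```bash
python3 - <<'E'
import cv2
a=cv2.imread('pics/top.png')[110:290,120:390];b=cv2.imread('pics/side.png')[110:350,100:400]
cv2.imwrite('pics/topc.png',cv2.resize(a,(800,533),interpolation=3));cv2.imwrite('pics/sidec.png',cv2.resize(b,(750,600),interpolation=3))
E
```

```text
(no output)
```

View pics/topc.png

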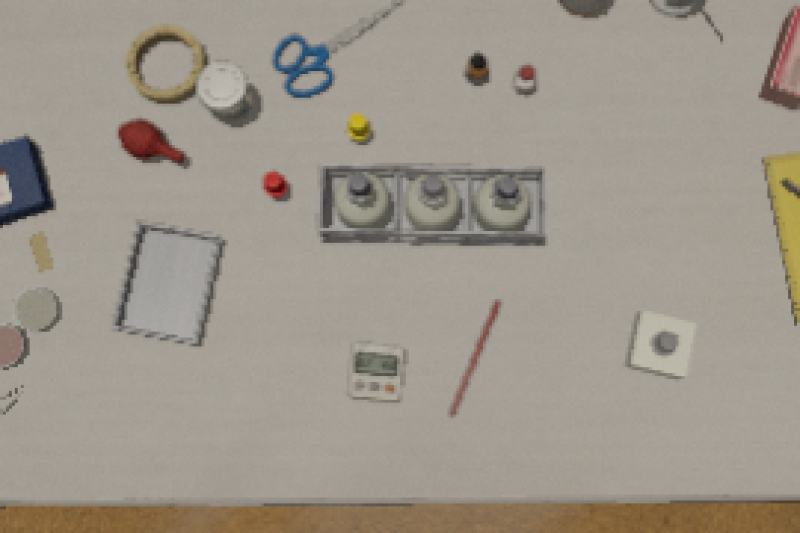

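View pics/sidec.png

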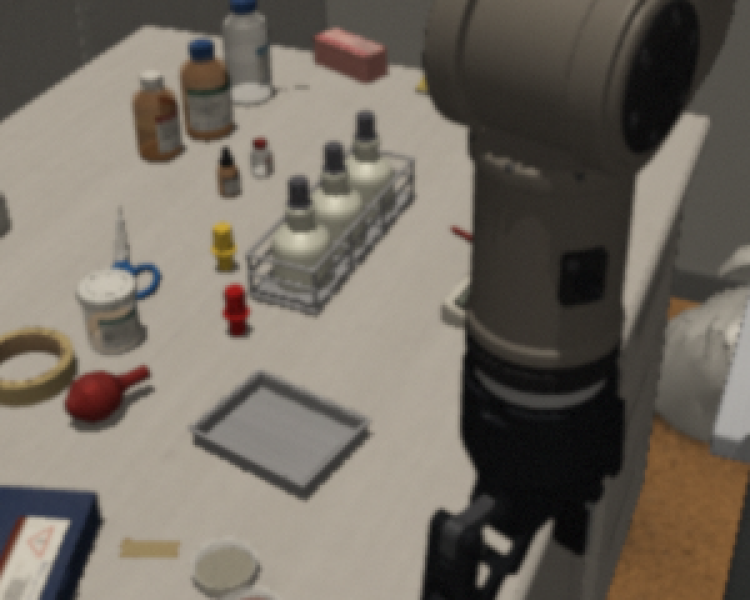

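Top view: the three grey stoppers are at (362,190), (433,190) and (508,190) in the crop. The tray is at (172,285), the rest with the spare at (662,345), and the red and yellow decoys at (275,183) and (359,127). The side view agrees.

```bash
cat >> h.py <<'E'
def plan(wps,p=None,rot=None):
    "wps: list of (x,y,z,yaw) tool down; prints per-call shift cm, rotvec"
    s=bot.sense();p=np.array(s['tcp_pos'] if p is None else p);Q=R.from_euler('xyz',s['ee_rot'] if rot is None else rot,degrees=True)
    for w in wps:
        N=R.from_euler('xyz',[180,0,w[3]],degrees=True);d=np.array(w[:3])-p
        print(w,np.round(Q.inv().apply(d)*100,2),np.round((Q.inv()*N).as_rotvec(),3),round(np.linalg.norm(d),3));p=np.array(w[:3]);Q=N
E
python3 - <<'E'
from h import *
c=optics.capture('wrist');print(np.round(c['T_tool_cam'],3),c['fx'])
plan([(.36,.49,.26,126),(.5,.35,.28,91),(.54,.16,.28,91),(.54,0,.28,91)])
E
```

```text
[[ 0.    -0.954 -0.301  0.076]
 [ 1.     0.001 -0.001 -0.   ]
 [ 0.001 -0.301  0.954 -0.132]
 [ 0.     0.     0.     1.   ]] 325.1866040382477
(0.36, 0.49, 0.26, 126) [-18.31  -7.02  -1.77] [0.    0.    0.615] 0.197
(0.5, 0.35, 0.28, 91) [-19.56   3.1   -2.  ] [ 0.    -0.     0.611] 0.199
(0.54, 0.16, 0.28, 91) [-19.07   3.67   0.  ] [0. 0. 0.] 0.194
(0.54, 0, 0.28, 91) [-16.    -0.28  -0.  ] [0. 0. 0.] 0.16
```

>>> apply_moves(commands="-4 -1.5 -0.4 0 0 0.12 0;-8 -3 -0.8 0 0 0.24 0;-12 -4.5 -1.2 0 0 0.36 0;-16 -6 -1.8 0 0 0.49 0;-18.3 -7 -1.8 0 0 0.61 0")

```text
t: 1.47
tcp_pos: [0.364, 0.4874, 0.2617]
ee_rot: [179.8, 0.1, 125.7]
force: [1.3, -0.8, -0.0]
grip_width: 0.0854
finger_force: 0.0
```

>>> apply_moves(commands="-4 0.6 -0.4 0 0 0.12 0;-8 1.2 -0.8 0 0 0.24 0;-12 1.8 -1.2 0 0 0.36 0;-16 2.5 -1.6 0 0 0.49 0;-19.5 3.1 -2 0 0 0.61 0")

```text
t: 1.88
tcp_pos: [0.5022, 0.3488, 0.281]
ee_rot: [179.9, -0.0, 90.9]
force: [1.0, 0.5, 0.4]
grip_width: 0.0853
finger_force: 0.0
```

>>> apply_moves(commands="-3.7 1.5 0 0 0 0 0;-7.4 3 0 0 0 0 0;-11 4.5 0 0 0 0 0;-15 6 0 0 0 0 0;-18 7.7 0 0 0 0 0")

```text
t: 2.3
tcp_pos: [0.5818, 0.1697, 0.2808]
ee_rot: [180.0, 0.0, 91.2]
force: [0.3, -0.4, -0.1]
grip_width: 0.0852
finger_force: 0.0
```

>>> apply_moves(commands="-4 0.6 0 0 0 0 0;-8 1.2 0 0 0 0 0;-11 1.7 0 0 0 0 0;-14 2.3 0 0 0 0 0;-14 2.3 0 0 0 0 0")

```text
t: 2.72
tcp_pos: [0.6082, 0.0243, 0.281]
ee_rot: [179.9, 0.3, 90.7]
force: [-0.7, -0.9, 0.2]
grip_width: 0.0851
finger_force: 0.0
```

```bash
python3 - <<'E'
from h import *
np.set_printoptions(precision=4,suppress=True)
c=cam('wrist');cv2.imwrite('pics/w1.png',c['img']);print(c['W'][:3,3])
for k,z in(('stopper_1',.121),('neck_2',.104),('rack',0.)):
    for r in optics.spot_point('wrist',k)[:5]:print(k,np.array(r['xy']),round(r['confidence'],2),atz(c,r['xy'],z))
E
```

```text
[0.6074 0.1014 0.4122]
stopper_1 [271.1 115.5] 0.88 [0.619  0.0816 0.121 ]
stopper_1 [258.9 282.2] 0.85 [ 0.6104 -0.0859  0.121 ]
stopper_1 [353.  107.3] 0.8 [0.6902 0.0896 0.121 ]
stopper_1 [293.    2.2] 0.72 [0.6346 0.1709 0.121 ]
stopper_1 [261.9 210.6] 0.67 [ 0.6123 -0.007   0.121 ]
neck_2 [258.8 273. ] 0.96 [ 0.6103 -0.0853  0.104 ]
neck_2 [268.7 112.2] 0.59 [0.6174 0.0834 0.104 ]
neck_2 [261.3 199.9] 0.59 [ 0.6118 -0.002   0.104 ]
rack [262.6 172.3] 0.92 [0.6144 0.0011 0.    ]
```

View pics/w1.png

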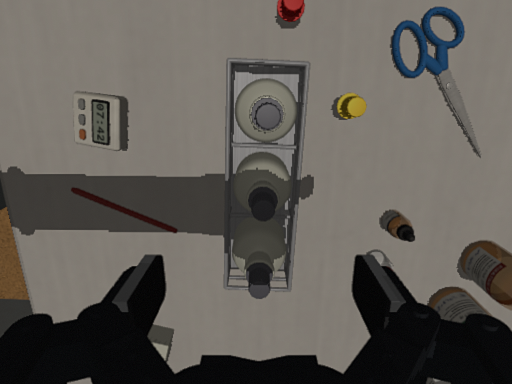

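The wrist view shows grey stoppers 1, 2 and 3 at (267,115), (262,205) and (259,278), which matches the 84 mm pitch. I'll test stopper 2 first, with the jaws partly closed around it.

>>> apply_moves(commands="-1.3 0.3 3 0 0 0 150;-2.6 0.6 6 0 0 0 150;-2.6 0.6 9 0 0 0 150;-2.6 0.6 11 0 0 0 150;-2.6 0.6 11 0 0 0 150", grip_force=20)

```text
t: 3.33
tcp_pos: [0.6108, 0.0104, 0.1653]
ee_rot: [-179.5, -0.0, 91.5]
force: [-1.4, 0.1, -1.3]
grip_width: 0.0351
finger_force: 0.0
```

```bash
python3 - <<'E'
from h import *
np.set_printoptions(precision=4,suppress=True)
s=bot.sense();print(s['tcp_pos'],s['ee_rot'],s['grip_width'])
c=cam('wrist');cv2.imwrite('pics/w2.png',c['img'])
for k,z in(('stopper_1',.121),('neck_2',.104)):
    for r in optics.spot_point('wrist',k)[:4]:print(k,np.array(r['xy']),round(r['confidence'],2),atz(c,r['xy'],z))
E
```

```text
[0.6108 0.0104 0.1653] [-179.452    -0.0214   91.4962] 0.0351354083653607
stopper_1 [254.8 358. ] 0.95 [ 0.6105 -0.0848  0.121 ]
stopper_1 [273.2 103. ] 0.93 [0.6164 0.0823 0.121 ]
stopper_1 [396.9  98.1] 0.9 [0.6808 0.0869 0.121 ]
stopper_1 [260.9 249.9] 0.75 [ 0.6124 -0.0027  0.121 ]
neck_2 [264.  190.3] 0.52 [0.6133 0.0296 0.104 ]
```

View pics/w2.png

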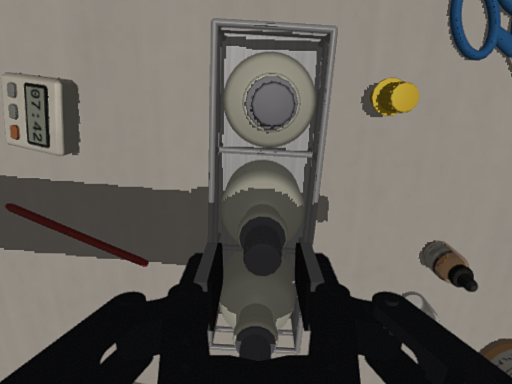

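The close wrist view shows stopper 2 at (263,245) between the fingertips' columns. Its position agrees within 2 mm. Next I'll let the arm settle.

>>> apply_moves(commands="0 0 0 0 0 0 160;0 0 0 0 0 0 160;0 0 0 0 0 0 160")

```text
t: 3.73
tcp_pos: [0.6152, 0.0082, 0.1718]
ee_rot: [179.8, -0.0, 91.3]
force: [0.0, -1.0, -0.0]
grip_width: 0.032
finger_force: 0.0
```

```bash
python3 - <<'E'
from h import *
np.set_printoptions(precision=4,suppress=True)
s=bot.sense();print(s['tcp_pos'],s['ee_rot'],s['grip_width'],s['force'])
plan([(.613,-.0025,.125,91),(.613,-.0025,.12,91)])
E
```

```text
[0.6152 0.0082 0.1718] [179.8492  -0.0309  91.3426] 0.0319593082881142 [ 0.0156 -0.9741 -0.0456]
(0.613, -0.0025, 0.125, 91) [-1.06 -0.25  4.68] [ 0.003 -0.001  0.006] 0.048
(0.613, -0.0025, 0.12, 91) [-0.  -0.   0.5] [0. 0. 0.] 0.005
```

```bash
python3 - <<'E'
from h import *
np.set_printoptions(precision=4,suppress=True)
c=cam('wrist');print(bot.sense()['tcp_pos'])
for r in optics.spot_point('wrist','stopper_1')[:4]:print(np.array(r['xy']),round(r['confidence'],2),atz(c,r['xy'],.121))
E
```

```text
[0.6149 0.0081 0.1715]
[247.  349.6] 0.93 [ 0.6097 -0.086   0.121 ]
[385.9  94.2] 0.93 [0.6827 0.0862 0.121 ]
[263.6  99.8] 0.86 [0.6165 0.0814 0.121 ]
[252.2 241. ] 0.82 [ 0.6119 -0.0023  0.121 ]
```

>>> apply_moves(commands="-1.05 -0.2 1 0 0 0 160;-1.05 -0.2 2.5 0 0 0 160;-1.05 -0.2 4 0 0 0 160;-1.05 -0.2 5 0 0 0 160;-1.05 -0.2 5 0 0 0 160")

```text
t: 4.25
tcp_pos: [0.6115, -0.0035, 0.1181]
ee_rot: [-179.9, 0.0, 91.3]
force: [-0.0, -0.1, 0.4]
grip_width: 0.0319
finger_force: 0.0
```

>>> apply_moves(commands="0 0 0 0 0 0 172;0 0 0 0 0 0 172;0 0 0 0 0 0 172")

```text
t: 4.5
tcp_pos: [0.6129, -0.0027, 0.121]
ee_rot: [179.9, -0.0, 91.3]
force: [0.1, -0.0, -0.4]
grip_width: 0.0277
finger_force: 0.0
```

>>> apply_moves(commands="0 0 0 0 0 0 178;0 0 0 0 0 0 178;0 0 0 0 0 0 178")

```text
t: 4.75
tcp_pos: [0.6127, -0.0025, 0.1206]
ee_rot: [180.0, -0.0, 91.3]
force: [0.1, 0.1, 0.2]
grip_width: 0.0259
finger_force: 0.0
```

>>> apply_moves(commands="0 0.1 0 0 0 0 178;0 0.1 0 0 0 0 178;0 0.1 0 0 0 0 178")

```text
t: 5.0
tcp_pos: [0.6136, -0.0025, 0.1203]
ee_rot: [180.0, -0.0, 91.3]
force: [-0.2, -0.1, -0.4]
grip_width: 0.0254
finger_force: 0.0
```

>>> apply_moves(commands="0 0.1 0 0 0 0 178;0 0.1 0 0 0 0 178;0 0.1 0 0 0 0 178")

```text
t: 5.25
tcp_pos: [0.6146, -0.0026, 0.1203]
ee_rot: [180.0, -0.0, 91.3]
force: [-0.2, 0.5, 0.1]
grip_width: 0.0257
finger_force: 0.0
```

>>> apply_moves(commands="0 0.06 0 0 0 0 178;0 0.06 0 0 0 0 178;0 0.06 0 0 0 0 178")

```text
t: 5.5
tcp_pos: [0.6151, -0.0026, 0.1203]
ee_rot: [-180.0, -0.0, 91.3]
force: [0.2, 0.3, 0.3]
grip_width: 0.0257
finger_force: 0.0
```

>>> apply_moves(commands="0 0.06 0 0 0 0 178;0 0.06 0 0 0 0 178;0 0.06 0 0 0 0 178")

```text
t: 5.75
tcp_pos: [0.6158, -0.0025, 0.1203]
ee_rot: [180.0, -0.0, 91.3]
force: [-0.2, -0.3, -0.1]
grip_width: 0.0256
finger_force: 0.0
```

>>> apply_moves(commands="0 0.06 0 0 0 0 178;0 0.06 0 0 0 0 178;0 0.06 0 0 0 0 178")

```text
t: 6.0
tcp_pos: [0.6164, -0.0025, 0.1203]
ee_rot: [180.0, -0.0, 91.3]
force: [-0.1, 0.4, -0.6]
grip_width: 0.0258
finger_force: 0.0
```

>>> apply_moves(commands="0 0.06 0 0 0 0 178;0 0.06 0 0 0 0 178;0 0.06 0 0 0 0 178")

```text
t: 6.25
tcp_pos: [0.617, -0.0025, 0.1203]
ee_rot: [180.0, -0.0, 91.3]
force: [0.4, 0.3, -0.3]
grip_width: 0.0258
finger_force: 0.0
```

```bash
python3 - <<'E'
from h import *
c=cam('wrist');cv2.imwrite('pics/w3.png',cv2.resize(c['img'][180:384,160:360],(600,612),interpolation=3)[:600])
E
```

```text
(no output)
```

View pics/w3.png

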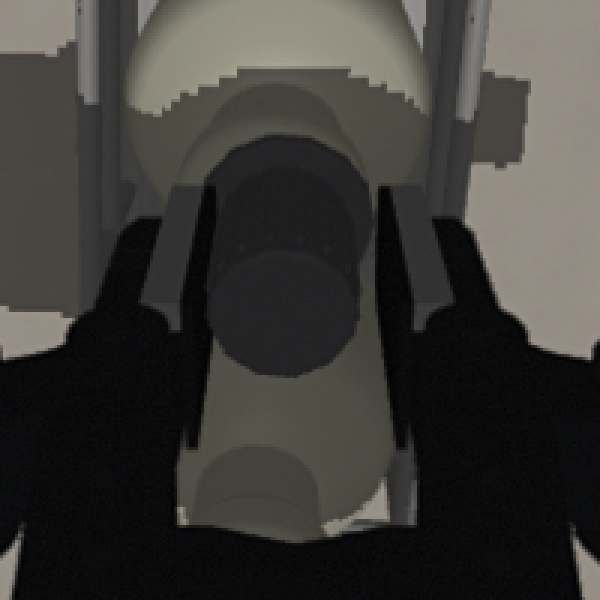

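The crop shows the left pad almost touching the stopper at (210,290), with about 3 mm free on the right. I'll push on in small steps.

>>> apply_moves(commands="0 0.06 0 0 0 0 178;0 0.06 0 0 0 0 178;0 0.06 0 0 0 0 178")

```text
t: 6.55
tcp_pos: [0.6176, -0.0025, 0.1203]
ee_rot: [180.0, -0.0, 91.3]
force: [-0.7, -0.2, 0.4]
grip_width: 0.026
finger_force: 0.1
```

>>> apply_moves(commands="0 0.06 0 0 0 0 178;0 0.06 0 0 0 0 178;0 0.06 0 0 0 0 178")

```text
t: 6.8
tcp_pos: [0.6177, -0.0025, 0.1203]
ee_rot: [-179.9, -0.0, 91.3]
force: [-2.5, 0.2, 1.6]
grip_width: 0.0257
finger_force: 1.0
```

>>> apply_moves(commands="0 -0.25 0 0 0 0 178;0 -0.5 0 0 0 0 178;0 -0.5 0 0 0 0 178;0 -0.5 0 0 0 0 178")

```text
t: 7.13
tcp_pos: [0.6132, -0.0026, 0.1204]
ee_rot: [180.0, -0.0, 91.3]
force: [-0.7, -0.0, -0.1]
grip_width: 0.0256
finger_force: 0.0
```

>>> apply_moves(commands="0 -0.06 0 0 0 0 178;0 -0.06 0 0 0 0 178;0 -0.06 0 0 0 0 178")

```text
t: 7.38
tcp_pos: [0.6127, -0.0026, 0.1203]
ee_rot: [180.0, -0.0, 91.3]
force: [-0.4, -0.5, 0.3]
grip_width: 0.0259
finger_force: 0.1
```

>>> apply_moves(commands="0 -0.06 0 0 0 0 178;0 -0.06 0 0 0 0 178;0 -0.06 0 0 0 0 178")

```text
t: 7.63
tcp_pos: [0.612, -0.0026, 0.1203]
ee_rot: [180.0, -0.0, 91.3]
force: [0.4, 0.4, 1.5]
grip_width: 0.0253
finger_force: 0.1
```

>>> apply_moves(commands="0 -0.06 0 0 0 0 178;0 -0.06 0 0 0 0 178;0 -0.06 0 0 0 0 178")

```text
t: 7.88
tcp_pos: [0.6113, -0.0027, 0.1203]
ee_rot: [180.0, -0.0, 91.3]
force: [0.5, 0.3, 0.8]
grip_width: 0.026
finger_force: 0.1
```

>>> apply_moves(commands="0 -0.06 0 0 0 0 178;0 -0.06 0 0 0 0 178;0 -0.06 0 0 0 0 178")

```text
t: 8.13
tcp_pos: [0.6107, -0.0027, 0.1203]
ee_rot: [-180.0, -0.0, 91.3]
force: [-0.3, -0.4, 0.8]
grip_width: 0.0256
finger_force: 0.1
```

>>> apply_moves(commands="0 -0.06 0 0 0 0 178;0 -0.06 0 0 0 0 178;0 -0.06 0 0 0 0 178")

```text
t: 8.38
tcp_pos: [0.6101, -0.0027, 0.1203]
ee_rot: [-180.0, -0.0, 91.3]
force: [-0.6, 0.1, -0.5]
grip_width: 0.026
finger_force: 0.1
```

>>> apply_moves(commands="0 -0.06 0 0 0 0 178;0 -0.06 0 0 0 0 178;0 -0.06 0 0 0 0 178")

```text
t: 8.63
tcp_pos: [0.6094, -0.0027, 0.1203]
ee_rot: [-180.0, -0.0, 91.3]
force: [0.6, 0.1, -0.7]
grip_width: 0.0255
finger_force: 0.1
```

>>> apply_moves(commands="0 -0.06 0 0 0 0 178;0 -0.06 0 0 0 0 178;0 -0.06 0 0 0 0 178")

```text
t: 8.88
tcp_pos: [0.6088, -0.0027, 0.1203]
ee_rot: [-180.0, -0.0, 91.3]
force: [0.3, -0.1, -0.9]
grip_width: 0.026
finger_force: 0.0
```

>>> apply_moves(commands="0 -0.06 0 0 0 0 178;0 -0.06 0 0 0 0 178;0 -0.06 0 0 0 0 178")

```text
t: 9.13
tcp_pos: [0.6083, -0.0027, 0.1203]
ee_rot: [-180.0, -0.0, 91.3]
force: [-0.1, -0.2, 0.7]
grip_width: 0.0261
finger_force: 0.0
```

>>> apply_moves(commands="0 -0.05 0 0 0 0 178;0 -0.05 0 0 0 0 178;0 -0.05 0 0 0 0 178")

```text
t: 9.38
tcp_pos: [0.608, -0.0028, 0.1204]
ee_rot: [180.0, -0.0, 91.3]
force: [-0.1, 0.7, 0.0]
grip_width: 0.0262
finger_force: 0.3
```

```bash
python3 - <<'E'
from h import *
s=bot.sense();print(s['tcp_pos'],s['finger_force'],s['force'])
c=cam('wrist');cv2.imwrite('pics/w4.png',cv2.resize(c['img'][180:384,160:360],(600,612),interpolation=3)[:600])
E
```

```text
[ 0.60801937 -0.00275011  0.12038707] 0.3153861779719591 [-0.14555806  0.69208618  0.04969284]
```

View pics/w4.png

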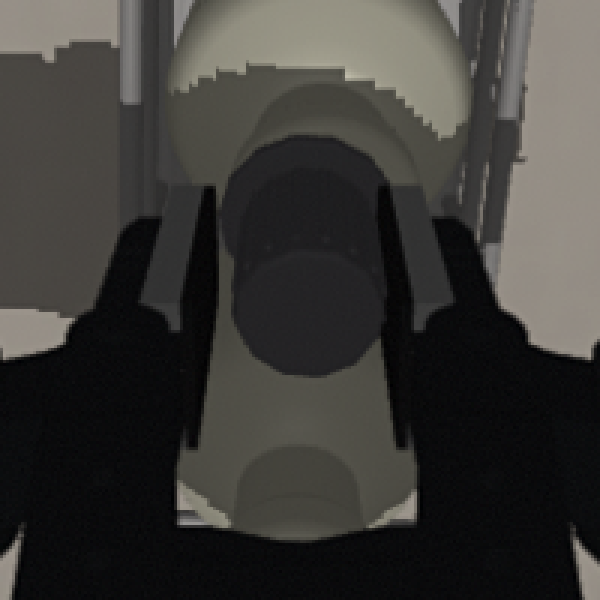

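The right pad now pushes the stopper clearly left of its neck. With about 5 mm of play, stopper 2 is the loose one. I'll press briefly, then centre on it, grip and lift.

>>> apply_moves(commands="0 -0.08 0 0 0 0 178;0 -0.08 0 0 0 0 178;0 -0.08 0 0 0 0 178")

```text
t: 9.68
tcp_pos: [0.6077, -0.0028, 0.1207]
ee_rot: [179.9, -0.0, 91.3]
force: [1.6, -0.1, -0.1]
grip_width: 0.0261
finger_force: 1.0
```

>>> apply_moves(commands="0 0.35 -0.1 0 0 0 178;0 0.35 -0.1 0 0 0 178;0 0.35 -0.1 0 0 0 255;0 0.35 -0.1 0 0 0 255;0 0.35 -0.1 0 0 0 255", grip_force=30)

```text
t: 10.1
tcp_pos: [0.6104, -0.0026, 0.1212]
ee_rot: [-180.0, -0.0, 91.3]
force: [0.6, 0.2, 1.4]
grip_width: 0.0211
finger_force: 29.3
```

>>> apply_moves(commands="0 0 0 0 0 0 255;0 0 -0.5 0 0 0 255;0 0 -1 0 0 0 255;0 0 -1.5 0 0 0 255;0 0 -2 0 0 0 255")

```text
t: 10.52
tcp_pos: [0.6104, -0.0028, 0.1419]
ee_rot: [-180.0, -0.0, 91.3]
force: [-0.7, -0.2, -0.2]
grip_width: 0.021
finger_force: 29.7
```

>>> apply_moves(commands="0 0 -3 0 0 0 255;0 0 -6 0 0 0 255;0 0 -7.2 0 0 0 255;2 -0.5 -7.2 0 0 0 255;5 -1.4 -7.2 0 0 0 255")

```text
t: 10.93
tcp_pos: [0.5967, 0.043, 0.2153]
ee_rot: [179.8, 0.1, 90.9]
force: [1.1, 0.2, 0.3]
grip_width: 0.0207
finger_force: 29.7
```

>>> apply_moves(commands="4 -1.1 0 0 0 0 255;8 -2.2 0 0 0 0 255;12 -3.3 0 0 0 0 255;16 -4.4 0 0 0 0 255;18 -5 0 0 0 0 255")

```text
t: 11.35
tcp_pos: [0.5386, 0.2325, 0.2132]
ee_rot: [-179.9, -0.2, 91.7]
force: [-1.0, 0.3, -1.4]
grip_width: 0.0209
finger_force: 29.7
```

>>> apply_moves(commands="3.5 -1 0 0 0 0 255;7 -2 0 0 0 0 255;9.4 -2.5 0 0 0 0 255;9.4 -2.5 0 0 0 0 255;9.4 -2.5 0 0 0 0 255")

```text
t: 11.77
tcp_pos: [0.513, 0.3211, 0.213]
ee_rot: [-180.0, 0.0, 91.6]
force: [0.1, -0.9, -1.1]
grip_width: 0.021
finger_force: 29.7
```

```bash
python3 - <<'E'
from h import *
np.set_printoptions(precision=4,suppress=True)
s=bot.sense();print(s['tcp_pos'],s['grip_width'],s['finger_force'])
c=cam('wrist')
for k,z in(('tray_floor',.0025),('neck_2',.104)):
    for r in optics.spot_point('wrist',k)[:3]:print(k,np.array(r['xy']),round(r['confidence'],2),atz(c,r['xy'],z))
plan([(.514,.321,.13,91.3),(.514,.321,.047,91.3)])
E
```

```text
[0.513  0.3211 0.213 ] 0.02098023875058779 29.722428023815155
tray_floor [269.1 169.3] 0.91 [0.5244 0.3197 0.0025]
(0.514, 0.321, 0.13, 91.3) [ 0.4  -0.08  8.34] [ 0.     0.001 -0.002] 0.083
(0.514, 0.321, 0.047, 91.3) [ 0.  -0.   8.3] [0. 0. 0.] 0.083
```

>>> apply_moves(commands="0 0.4 3.5 0 0 0 255;0 0.4 7 0 0 0 255;0 0.4 10.5 0 0 0 255;0 0.4 14 0 0 0 255;0 0.4 15.5 0 0 0 255")

```text
t: 12.33
tcp_pos: [0.5161, 0.3156, 0.054]
ee_rot: [-179.7, 0.3, 91.1]
force: [-1.9, -1.4, -0.4]
grip_width: 0.0206
finger_force: 29.7
```

>>> apply_moves(commands="0 0 0.6 0 0 0 255;0 0 1.1 0 0 0 255;0 0 1.1 0 0 0 255;0 0 1.1 0 0 0 255")

```text
t: 12.67
tcp_pos: [0.5194, 0.3193, 0.0488]
ee_rot: [179.9, -0.1, 91.3]
force: [0.7, -0.3, -0.8]
grip_width: 0.0208
finger_force: 29.7
```

>>> apply_moves(commands="0 0 0 0 0 0 140;0 0 0 0 0 0 120;0 0 0 0 0 0 120;0 0 -2 0 0 0 120;0 0 -5 0 0 0 120")

```text
t: 13.08
tcp_pos: [0.5158, 0.3183, 0.0955]
ee_rot: [-179.7, 0.2, 91.3]
force: [0.7, 0.3, 0.4]
grip_width: 0.0453
finger_force: 0.0
```

>>> apply_moves(commands="0 0 -4 0 0 0 120;0 0 -8 0 0 0 120;0 0 -12 0 0 0 120;0 0 -15 0 0 0 120;0 0 -15 0 0 0 120")

```text
t: 13.5
tcp_pos: [0.522, 0.3211, 0.2558]
ee_rot: [179.3, -0.5, 91.3]
force: [0.9, -0.5, -0.6]
grip_width: 0.0451
finger_force: 0.0
```

```bash
python3 - <<'E'
from h import *
np.set_printoptions(precision=4,suppress=True)
s=bot.sense();print(s['tcp_pos'],s['grip_width'])
c=cam('wrist');cv2.imwrite('pics/w5.png',c['img'])
for r in optics.spot_point('wrist','stopper_1')[:3]:print(np.array(r['xy']),round(r['confidence'],2),atz(c,r['xy'],.044))
plan([(.51,.12,.25,91),(.49,-.07,.25,76),(.433,-.25,.25,56),(.433,-.23,.25,56)])
E
```

```text
[0.522  0.3211 0.2558] 0.04511538778180979
[350.3 275.1] 0.92 [0.6385 0.1931 0.044 ]
[250.5 170.2] 0.84 [0.516  0.3198 0.044 ]
(0.51, 0.12, 0.25, 91) [-19.95  -1.34  -0.12] [ 0.003 -0.003  0.006] 0.2
(0.49, -0.07, 0.25, 76) [-18.96  -2.33  -0.  ] [ 0.    -0.     0.262] 0.191
(0.433, -0.25, 0.25, 56) [-18.84  -1.18  -0.  ] [ 0.    -0.     0.349] 0.189
(0.433, -0.23, 0.25, 56) [ 1.66 -1.12 -0.  ] [0. 0. 0.] 0.02
```

View pics/w5.png

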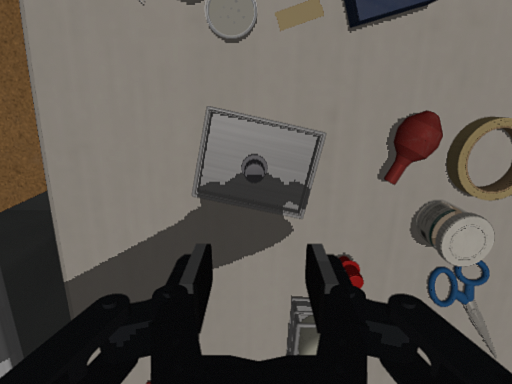

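The stopper stands in the tray at (254,168). Now to the spare.

>>> apply_moves(commands="-4 -0.3 0 0 0 0 120;-8 -0.6 0 0 0 0 120;-12 -0.9 0 0 0 0 120;-16 -1.2 0 0 0 0 120;-20 -1.4 0 0 0 0 120")

```text
t: 14.02
tcp_pos: [0.507, 0.1171, 0.2457]
ee_rot: [-179.8, 0.0, 91.4]
force: [1.4, 0.0, 0.5]
grip_width: 0.0452
finger_force: 0.0
```

>>> apply_moves(commands="-4 -0.5 0 0 0 0.05 120;-8 -1 0 0 0 0.1 120;-12 -1.5 0 0 0 0.16 120;-16 -2 0 0 0 0.21 120;-19 -2.3 0 0 0 0.26 120")

```text
t: 14.43
tcp_pos: [0.4879, -0.075, 0.2461]
ee_rot: [-179.9, 0.1, 76.1]
force: [1.4, 0.5, -0.1]
grip_width: 0.0451
finger_force: 0.0
```

>>> apply_moves(commands="-4 -0.3 0 0 0 0.07 120;-8 -0.6 0 0 0 0.14 120;-12 -0.9 0 0 0 0.21 120;-16 -1.1 0 0 0 0.28 120;-17 -1.2 0 0 0 0.35 120")

```text
t: 14.85
tcp_pos: [0.4343, -0.2403, 0.2465]
ee_rot: [-180.0, 0.2, 55.6]
force: [0.6, 0.9, 0.0]
grip_width: 0.0453
finger_force: 0.0
```

>>> apply_moves(commands="0 0 0 0 0 0 120;0 0 0 0 0 0 120;0 0 0 0 0 0 120")

```text
t: 15.1
tcp_pos: [0.4387, -0.2321, 0.2463]
ee_rot: [-179.9, -0.0, 56.6]
force: [0.6, -0.6, 0.4]
grip_width: 0.0455
finger_force: 0.0
```

```bash
python3 - <<'E'
from h import *
np.set_printoptions(precision=4,suppress=True)
s=bot.sense();print(s['tcp_pos'],s['ee_rot'],s['grip_width'])
c=cam('wrist')
for k,z in(('spare_grip',.053),('rest',0.)):
    for r in optics.spot_point('wrist',k)[:3]:
        X=atz(c,r['xy'],z);print(k,np.array(r['xy']),round(r['confidence'],2),X)
E
```

```text
[ 0.4387 -0.2321  0.2463] [-179.8823   -0.0118   56.5629] 0.04549500854372838
spare_grip [279.5 199.6] 0.87 [ 0.4407 -0.2695  0.053 ]
spare_grip [279.4 186.5] 0.69 [ 0.4483 -0.2574  0.053 ]
rest [279.1 186.7] 0.9 [ 0.4424 -0.2719  0.    ]
```

```bash
python3 -c "
from h import *
plan([(.4415,-.2705,.13,56.5),(.4415,-.2705,.053,56.5)])"
```

```text
(0.4415, -0.2705, 0.13, 56.5) [-3.07  2.32 11.68] [-0.001 -0.     0.001] 0.123
(0.4415, -0.2705, 0.053, 56.5) [ 0.  -0.   7.7] [0. 0. 0.] 0.077
```

>>> apply_moves(commands="-1.5 1.2 3.5 0 0 0 130;-3 2.3 7 0 0 0 130;-3.1 2.3 10 0 0 0 130;-3.1 2.3 11.7 0 0 0 130;-3.1 2.3 11.7 0 0 0 130")

```text
t: 15.67
tcp_pos: [0.4383, -0.2701, 0.1264]
ee_rot: [-179.5, 0.1, 56.5]
force: [-0.6, -0.2, 0.1]
grip_width: 0.042
finger_force: 0.0
```

>>> apply_moves(commands="0 0 0 0 0 0 130;0 0 0 0 0 0 130;0 0 0 0 0 0 130")

```text
t: 15.92
tcp_pos: [0.442, -0.2726, 0.1319]
ee_rot: [179.8, -0.1, 56.4]
force: [0.3, 0.6, 0.1]
grip_width: 0.0421
finger_force: 0.0
```

```bash
python3 - <<'E'
from h import *
np.set_printoptions(precision=4,suppress=True)
s=bot.sense();print(s['tcp_pos'],s['ee_rot'],s['grip_width'])
c=cam('wrist');cv2.imwrite('pics/w6.png',c['img'])
for r in optics.spot_point('wrist','spare_grip')[:3]:
        X=atz(c,r['xy'],.053);print(np.array(r['xy']),round(r['confidence'],2),X);
        plan([(X[0],X[1],.053,56.5)])
E
```

```text
[ 0.442  -0.2726  0.1319] [179.8225  -0.0633  56.4471] 0.04210527008860365
[256.4 210. ] 0.91 [ 0.4415 -0.2723  0.053 ]
(np.float64(0.4414733940964817), np.float64(-0.27227195867013676), 0.053, 56.5) [ 0.01 -0.05  7.87] [ 0.003 -0.001 -0.001] 0.079
```

View pics/w6.png

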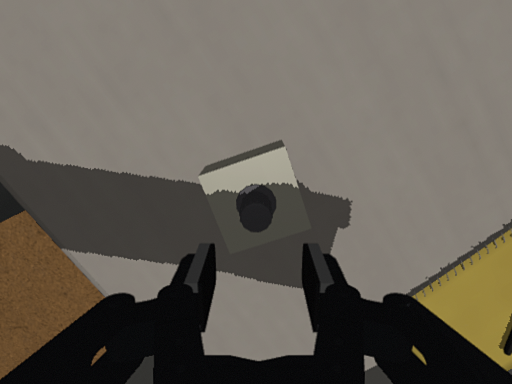

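The spare at (256,210) is centred under the jaws. Descending to grip it.

>>> apply_moves(commands="0 0 3 0 0 0 130;0 0 6 0 0 0 130;0 0 7.8 0 0 0 130;0 0 7.8 0 0 0 130;0 0 7.8 0 0 0 130")

```text
t: 16.43
tcp_pos: [0.4405, -0.2725, 0.0525]
ee_rot: [-180.0, 0.0, 56.4]
force: [0.1, -0.8, 1.3]
grip_width: 0.0416
finger_force: 0.0
```

>>> apply_moves(commands="0 0 0 0 0 0 165;0 0 0 0 0 0 180;0 0 0 0 0 0 255;0 0 0 0 0 0 255;0 0 0 0 0 0 255", grip_force=30)

```text
t: 16.85
tcp_pos: [0.4413, -0.2729, 0.0541]
ee_rot: [179.9, -0.1, 56.4]
force: [-2.1, 1.1, 5.5]
grip_width: 0.0211
finger_force: 29.2
```

>>> apply_moves(commands="0 0 0 0 0 0 255;0 0 -1 0 0 0 255;0 0 -2 0 0 0 255;0 0 -3 0 0 0 255;0 0 -3 0 0 0 255")

```text
t: 17.27
tcp_pos: [0.4422, -0.2736, 0.085]
ee_rot: [179.7, -0.1, 56.4]
force: [-0.3, 0.1, 0.4]
grip_width: 0.0209
finger_force: 29.4
```

```bash
python3 - <<'E'
from h import *
np.set_printoptions(precision=4,suppress=True)
s=bot.sense();print(s['tcp_pos'],s['ee_rot'],s['grip_width'],s['finger_force'])
plan([(.442,-.272,.215,56.5),(.47,-.17,.215,74),(.58,-.01,.215,91),(.6128,-.0023,.215,91)])
E
```

```text
[ 0.4422 -0.2736  0.085 ] [179.7051  -0.0635  56.3708] 0.020880082579504723 29.420889616012573
(0.442, -0.272, 0.215, 56.5) [  0.13  -0.04 -13.  ] [ 0.005 -0.001 -0.002] 0.13
(0.47, -0.17, 0.215, 74) [10.05 -3.29 -0.  ] [ 0.     0.    -0.305] 0.106
(0.58, -0.01, 0.215, 91) [18.41  6.16  0.  ] [ 0.     0.    -0.297] 0.194
(0.6128, -0.0023, 0.215, 91) [0.71 3.29 0.  ] [0. 0. 0.] 0.034
```

>>> apply_moves(commands="0 0 -3.5 0 0 0 255;0 0 -7 0 0 0 255;0 0 -10.5 0 0 0 255;0 0 -13 0 0 0 255;0 0 -13 0 0 0 255")

```text
t: 17.68
tcp_pos: [0.4434, -0.2747, 0.2177]
ee_rot: [179.4, -0.2, 56.4]
force: [0.6, 0.5, -0.2]
grip_width: 0.0205
finger_force: 29.5
```

>>> apply_moves(commands="2.5 -0.8 0 0 0 -0.08 255;5 -1.6 0 0 0 -0.16 255;7.5 -2.4 0 0 0 -0.24 255;10 -3.3 0 0 0 -0.3 255;10 -3.3 0 0 0 -0.3 255")

```text
t: 18.1
tcp_pos: [0.4699, -0.1646, 0.2115]
ee_rot: [-179.9, -0.2, 74.1]
force: [-0.2, 0.3, -1.0]
grip_width: 0.0214
finger_force: 29.5
```

>>> apply_moves(commands="3.7 1.2 0 0 0 -0.06 255;7.4 2.4 0 0 0 -0.12 255;11 3.7 0 0 0 -0.18 255;15 5 0 0 0 -0.24 255;18.4 6.2 0 0 0 -0.3 255")

```text
t: 18.52
tcp_pos: [0.5808, -0.0095, 0.2118]
ee_rot: [-180.0, -0.1, 91.0]
force: [1.0, 0.1, -1.0]
grip_width: 0.0212
finger_force: 29.5
```

>>> apply_moves(commands="0.3 1.6 0 0 0 0 255;0.7 3.2 0 0 0 0 255;0.7 3.2 0 0 0 0 255;0.7 3.2 0 0 0 0 255;0.7 3.2 0 0 0 0 255")

```text
t: 18.93
tcp_pos: [0.6107, -0.0057, 0.2118]
ee_rot: [-179.9, 0.0, 90.7]
force: [-0.2, -0.6, 0.1]
grip_width: 0.0211
finger_force: 29.5
```

```bash
python3 - <<'E'
from h import *
np.set_printoptions(precision=4,suppress=True)
s=bot.sense();print(s['tcp_pos'],s['ee_rot'],s['grip_width'],s['finger_force'])
c=cam('wrist');cv2.imwrite('pics/w7.png',c['img'])
for k,z in(('stopper_1',.121),('spare_grip',s['tcp_pos'][2]),('neck_2',.104)):
    for r in optics.spot_point('wrist',k)[:5]:print(k,np.array(r['xy']),round(r['confidence'],2),atz(c,r['xy'],z))
E
```

```text
[ 0.6107 -0.0057  0.2118] [-179.9051    0.0242   90.6527] 0.02105632051089403 29.51275259256363
stopper_1 [375.9  76. ] 0.98 [0.6859 0.0828 0.121 ]
stopper_1 [256.9 299.8] 0.87 [ 0.6104 -0.0871  0.121 ]
stopper_1 [269.1  74.9] 0.68 [0.6166 0.0823 0.121 ]
spare_grip [258.4 266.3] 0.78 [ 0.6109 -0.0047  0.2118]
neck_2 [258.9 195.3] 0.85 [ 0.611  -0.0046  0.104 ]
```

View pics/w7.png

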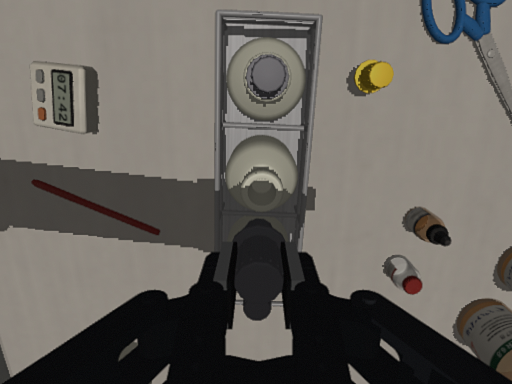

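The neck mouth is open at (262,188). The spare hangs straight in the jaws at (260,250). Next I'll go down to just above the rim.

>>> apply_moves(commands="0.3 0.2 2 0 0 0 255;0.3 0.2 4 0 0 0 255;0.3 0.2 5.5 0 0 0 255;0.3 0.2 6.2 0 0 0 255;0.3 0.2 6.2 0 0 0 255")

```text
t: 19.55
tcp_pos: [0.6123, -0.0016, 0.1488]
ee_rot: [-179.8, 0.0, 90.7]
force: [-0.5, 0.4, -0.5]
grip_width: 0.0212
finger_force: 29.5
```

>>> apply_moves(commands="0 0 0 0 0 0 255;0 0 0 0 0 0 255;0 0 0 0 0 0 255")

```text
t: 19.8
tcp_pos: [0.6146, -0.0017, 0.1516]
ee_rot: [179.9, -0.0, 90.7]
force: [-0.1, 0.5, 0.1]
grip_width: 0.0209
finger_force: 29.5
```

```bash
python3 - <<'E'
from h import *
np.set_printoptions(precision=4,suppress=True)
s=bot.sense();print(s['tcp_pos'],s['ee_rot'],s['force'])
c=cam('wrist');im=c['img'].copy()
for k,z in(('stopper_1',.121),('neck_2',.104)):
    for r in optics.spot_point('wrist',k)[:5]:print(k,np.array(r['xy']),round(r['confidence'],2),atz(c,r['xy'],z))
b=cv2.resize(im[140:340,160:360],(600,600),interpolation=3)
for ctr,rad,z,col in(((.613,-.0024),.0165,.104,(0,255,0)),((.613,-.0024),.0106,.104,(0,255,255))):
    P=np.array([(proj(c,(ctr[0]+rad*np.cos(a),ctr[1]+rad*np.sin(a),z))-[160,140])*3 for a in np.linspace(0,6.28,60)])
    cv2.polylines(b,[P.astype(np.int32)],True,col,1)
cv2.imwrite('pics/w8.png',cv2.convertScaleAbs(b,alpha=1.6))
E
```

```text
[ 0.6146 -0.0017  0.1516] [179.8654  -0.0186  90.7352] [-0.1492  0.512   0.1002]
stopper_1 [262.2  78.4] 0.69 [0.6156 0.0816 0.121 ]
stopper_1 [249.  361.6] 0.61 [ 0.6101 -0.0865  0.121 ]
stopper_1 [395.5  77.6] 0.58 [0.679  0.0832 0.121 ]
neck_2 [256.9 229.7] 0.55 [ 0.614  -0.0031  0.104 ]
```

View pics/w8.png

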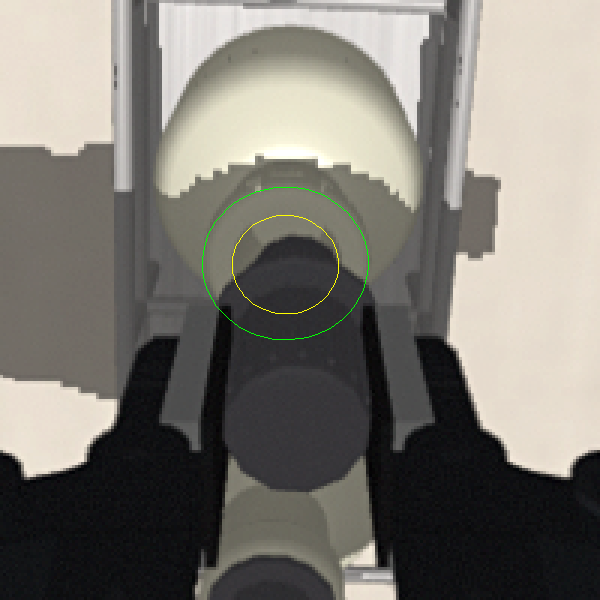

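The predicted neck circle (286,263) lies on the pictured neck, and the stopper is about 1 mm to the right of it. I'll correct that and lower it in small steps.

>>> apply_moves(commands="-0.1 -0.13 0 0 0 0 255;-0.1 -0.13 0.3 0 0 0 255;-0.1 -0.13 0.6 0 0 0 255;-0.1 -0.13 0.8 0 0 0 255;-0.1 -0.13 0.8 0 0 0 255")

```text
t: 20.37
tcp_pos: [0.612, -0.0025, 0.1415]
ee_rot: [-179.9, -0.0, 90.7]
force: [0.1, 0.3, -1.0]
grip_width: 0.0208
finger_force: 29.5
```

>>> apply_moves(commands="0 0 0.2 0 0 0 255;0 0 0.4 0 0 0 255;0 0 0.4 0 0 0 255")

```text
t: 20.62
tcp_pos: [0.6123, -0.0025, 0.1378]
ee_rot: [-180.0, -0.0, 90.7]
force: [-0.6, 0.2, -0.0]
grip_width: 0.021
finger_force: 29.5
```

>>> apply_moves(commands="0 0 0.2 0 0 0 255;0 0 0.4 0 0 0 255;0 0 0.4 0 0 0 255")

```text
t: 20.87
tcp_pos: [0.6123, -0.0025, 0.1338]
ee_rot: [-180.0, -0.0, 90.7]
force: [0.0, 0.1, -0.8]
grip_width: 0.0211
finger_force: 29.5
```

>>> apply_moves(commands="0 0.06 0.2 0 0 0 255;0 0.06 0.4 0 0 0 255;0 0.06 0.4 0 0 0 255")

```text
t: 21.12
tcp_pos: [0.6129, -0.0025, 0.1298]
ee_rot: [-180.0, -0.0, 90.8]
force: [-1.1, 0.2, 0.5]
grip_width: 0.021
finger_force: 29.5
```

>>> apply_moves(commands="0 0 0.1 0 0 0 255;0 0 0.2 0 0 0 255;0 0 0.2 0 0 0 255")

```text
t: 21.37
tcp_pos: [0.613, -0.0025, 0.1281]
ee_rot: [-180.0, -0.0, 90.8]
force: [-0.3, -0.3, -0.6]
grip_width: 0.0211
finger_force: 29.5
```

>>> apply_moves(commands="0 0 0.1 0 0 0 255;0 0 0.2 0 0 0 255;0 0 0.2 0 0 0 255")

```text
t: 21.62
tcp_pos: [0.613, -0.0025, 0.1261]
ee_rot: [-180.0, -0.0, 90.8]
force: [0.6, 0.9, -0.6]
grip_width: 0.0208
finger_force: 29.5
```

>>> apply_moves(commands="0 0 0.1 0 0 0 255;0 0 0.2 0 0 0 255;0 0 0.2 0 0 0 255")

```text
t: 21.87
tcp_pos: [0.613, -0.0024, 0.1241]
ee_rot: [-180.0, -0.0, 90.8]
force: [-0.6, 0.2, -1.4]
grip_width: 0.0212
finger_force: 29.5
```

>>> apply_moves(commands="0 0 0.1 0 0 0 255;0 0 0.1 0 0 0 255;0 0 0.1 0 0 0 255")

```text
t: 22.12
tcp_pos: [0.613, -0.0024, 0.1232]
ee_rot: [-180.0, -0.0, 90.8]
force: [-0.1, 0.4, -0.8]
grip_width: 0.0209
finger_force: 29.5
```

>>> apply_moves(commands="0 0 0.06 0 0 0 255;0 0 0.06 0 0 0 255;0 0 0.06 0 0 0 255")

```text
t: 22.37
tcp_pos: [0.6131, -0.0023, 0.1227]
ee_rot: [-180.0, -0.0, 90.8]
force: [-1.1, 1.8, -0.2]
grip_width: 0.0209
finger_force: 29.5
```

>>> apply_moves(commands="0 0 0.06 0 0 0 255;0 0 0.06 0 0 0 255;0 0 0.06 0 0 0 255")

```text
t: 22.62
tcp_pos: [0.6131, -0.0023, 0.1222]
ee_rot: [-180.0, -0.0, 90.8]
force: [-1.4, 0.3, 1.7]
grip_width: 0.0211
finger_force: 29.7
```

>>> apply_moves(commands="0 0 0.06 0 0 0 255;0 0 0.06 0 0 0 255;0 0 0.06 0 0 0 255")

```text
t: 22.87
tcp_pos: [0.6131, -0.0023, 0.1221]
ee_rot: [-180.0, -0.0, 90.8]
force: [-2.1, 1.4, 5.3]
grip_width: 0.0211
finger_force: 30.1
```

Stalled at z = 0.1221, which is the seated height predicted from the pick-up. One more small press, then release and retreat.

>>> apply_moves(commands="0 0 0.06 0 0 0 255;0 0 0.06 0 0 0 255;0 0 0.06 0 0 0 255")

```text
t: 23.12
tcp_pos: [0.6131, -0.0023, 0.1221]
ee_rot: [-180.0, -0.1, 90.8]
force: [-3.7, 2.0, 8.7]
grip_width: 0.0209
finger_force: 30.3
```

>>> apply_moves(commands="0 0 -0.15 0 0 0 255;0 0 -0.15 0 0 0 180;0 0 -0.15 0 0 0 165;0 0 -0.15 0 0 0 150;0 0 -0.15 0 0 0 150")

```text
t: 23.53
tcp_pos: [0.6132, -0.0029, 0.1222]
ee_rot: [180.0, 0.0, 90.7]
force: [-0.7, 0.3, 0.4]
grip_width: 0.035
finger_force: 0.0
```

>>> apply_moves(commands="0 0 -1 0 0 0 140;0 0 -3 0 0 0 140;0 0 -6 0 0 0 140;0 0 -9 0 0 0 140;0 0 -9 0 0 0 140")

```text
t: 23.95
tcp_pos: [0.6172, -0.0035, 0.2195]
ee_rot: [179.3, -0.0, 90.7]
force: [1.2, -1.1, -0.0]
grip_width: 0.0385
finger_force: 0.0
```

>>> apply_moves(commands="0 0 -3 0 0 0 140;0 0 -3 0 0 0 140;0 0 -3 0 0 0 140;0 0 -3 0 0 0 140")

```text
t: 24.28
tcp_pos: [0.6129, -0.0026, 0.2423]
ee_rot: [-180.0, -0.0, 90.7]
force: [-0.4, -0.7, -0.2]
grip_width: 0.0385
finger_force: 0.0
```

```bash
python3 - <<'E'
from h import *
np.set_printoptions(precision=4,suppress=True)
s=bot.sense();print(s['tcp_pos'],s['grip_width'],s['finger_force'])
for n in('wrist','top'):
    c=cam(n)
    for r in optics.spot_point(n,'stopper_1')[:6]:print(n,np.array(r['xy']),round(r['confidence'],2),atz(c,r['xy'],.121),atz(c,r['xy'],.044))
E
```

```text
[ 0.6129 -0.0026  0.2423] 0.038469711429428934 0.0
wrist [362.2  84.1] 0.93 [0.6889 0.0819 0.121 ] [0.7123 0.0844 0.044 ]
wrist [252.7 281.7] 0.79 [ 0.609  -0.0865  0.121 ] [ 0.6081 -0.1353  0.044 ]
wrist [263.5  84. ] 0.71 [0.6157 0.0807 0.121 ] [0.6168 0.0828 0.044 ]
wrist [112.  200.3] 0.19 [ 0.4921 -0.0115  0.121 ] [ 0.4555 -0.0375  0.044 ]
top [210.7 168.7] 0.64 [0.6294 0.1824 0.121 ] [0.6505 0.194  0.044 ]
top [290.5 173.2] 0.62 [ 0.6108 -0.0855  0.121 ] [ 0.6307 -0.0918  0.044 ]
top [174.3 207.2] 0.62 [0.4993 0.3005 0.121 ] [0.5118 0.32   0.044 ]
top [241.8 149. ] 0.5 [0.6975 0.0778 0.121 ] [0.7232 0.0823 0.044 ]
```

```bash
python3 - <<'E'
from h import *
np.set_printoptions(precision=4,suppress=True)
c=cam('wrist')
for k in('stopper_1','spare_grip','neck_2'):
    for f in(optics.recognise,optics.spot_point):print(k,[(np.round(r['xy']),round(r['confidence'],2)) for r in f('wrist',k)[:5]])
for X in((.613,-.0025,.135),(.613,-.0025,.121),(.613,.0095,.1068)):
    u=proj(c,X).astype(int);print(u,c['img'][u[1]-2:u[1]+3,u[0]-2:u[0]+3].mean((0,1)))
u=proj(c,(.613,-.0025,.135)).astype(int);g=cv2.cvtColor(c['img'],6)
print(u);print(g[u[1]-36:u[1]+28:4,u[0]-36:u[0]+37:4])
E
```

```text
stopper_1 [(array([266.,  82.]), 0.91), (array([253., 281.]), 0.8), (array([358.,  80.]), 0.76)]
stopper_1 [(array([256., 283.]), 0.98), (array([360.,  82.]), 0.81)]
spare_grip [(array([259., 188.]), 0.92)]
spare_grip []
neck_2 [(array([262., 138.]), 0.95)]
neck_2 [(array([255., 270.]), 0.94), (array([259., 187.]), 0.64)]
[259 197] [35.08 33.28 34.16]
[259 192] [35.28 33.72 34.4 ]
[259 173] [88.12 85.36 87.56]
[259 197]
[[ 48 134 106 131 134 136 141 143 153 161 155 145 140 136 135 132 109 125
   51]
 [ 48  72 120 131 133 138 146 139  63  60  64 143 149 139 134 133 123  74
   49]
 [ 49  79 128 131 134 142 112 124 167 135 166 130  66 143 134 131 129  83
   49]
 [ 89  82 128 130 135  70 156  85  89  89  89  85 163  91 135 130 128  84
   49]
 [ 88  76 126 128 136 135  84  88  31  28  32  89  86 139 135 128 126  76
   49]
 [ 72  55 122 126  69 117  87  30  32  28  33  29  88  76 111 127 125  59
   50]
 [ 49  56  94  68  68  32  28  30  43  68  51  27  27  33  68 105 112  63
   51]
 [ 49  57  57  68  69  33  32  37  34  35  36  35  26  31  69  69  59  61
   55]
 [ 48  56  57  59  67  62  33  34  34  34  34  34  33  52  68  61  58  60
   51]
 [ 48  57  57  58  60  68  30  34  33  34  34  34  32  69  59  59  59  59
   49]
 [ 48  58  59  58  58  55  38  33  34  34  33  32  31  57  56  60  59  42
   48]
 [ 49  56  56  55  53  54  51  32  33  33  32  32  55  56  53  57  58  43
   48]
 [ 49  58  58  58  57  57  58  59  52  49  45  56  52  53  54  54  54  55
   51]
 [ 49  57  58  58  62  63  64  64  64  64  63  64  63  58  55  59  59  50
   52]
 [ 49  58  57  62  62  63  64  63  64  64  64  64  64  62  57  60  58  50
   49]
 [ 48  59  59  62  63  64  65  65  65  65  65  64  63  62  62  60  59  49
   51]]
```

The spare is seated in the middle neck at (259,190), where a seated stopper should project. The loose one is in the tray and the other two are in place.

```bash
python3 -c "
from rig import bot
print(bot.finish_job())"
```

```text
the job is handed in; nothing more can be done
None
```

The middle stopper (stopper 2) had about 5 mm of play, so I put it in the steel tray, pressed the spare fully home in its bottle with about 9 N, and handed the job in; I don't have the verdict.

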